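# Weigh the potted succulent on the spring-lever balance

## Task

Weigh the potted succulent: take hold of the grip of the balance's spring lever and move it until the beam lifts off its stop and the needle floats in the centre field between the two upright tabs, then keep it there for at least 6 seconds without a break so that the weight can be read. The beam is sensitive and hardly damped, so catch its slow swings with the lever, never let it bang on a stop, touch nothing but the lever, and leave pot, weight and everything else on the cart as they stand. The program finishes while holding the lever, with the needle steady in the centre field.

Things in the scene. Friction and masses are not known exactly. Their poses are not given: they have to be found in the camera images.
- balance: grey two-platform beam balance fixed on the cart: housing 170 x 360 x 50 mm. Origin under its centre at cart level; x away from the robot at yaw 0, y to the left pan (the pot's), z up. Beam and lever turn about one axis along x, 130 mm above the origin. White scale strip at x = +28 mm, z = 243 to 257 mm on two posts, two upright tabs to z = 282 mm, inner faces at y = +-13 mm: the centre field.
- beam (a joint): tilt of the beam (rad) about the balance's x: 0 = level, needle in mid field; + lifts the left pan (pot) and leans the needle to the balance's -y. Stops at -0.2 and +0.2, dead, no bounce; meeting one at over 0.4 rad/s is a bang. It starts at rest on the -0.2 stop. The needle is in the centre field from -0.07 to +0.07.
- beam_axis (a point): middle of the beam's axis, fixed 130 mm above the balance's origin. Nominal, off the stops: I*acc = S*(a + 0.27) - K*beam - T - D*speed; a = lever angle from upright, I = 0.022 kg m2 with pans and loads, spring S = 0.145 N m/rad, K = 0.022 N m/rad (spring less top-heaviness; 0.010 to 0.034 from run to run), D about 0.0015. Lever held still, it swings for half a minute, period 5 to 10 s.
- gravity_nut: brass nut on the needle, 29 mm in diameter, 22 mm high, about 120 g (108 to 132), origin at its middle, 100 mm above the beam's axis. It makes the beam top-heavy and so soft (the spread of K).
- needle_tip (a point): tip of the dark upright needle (6 mm wide) on the beam, 140 mm above the beam's axis, in the plane x = 0 of the balance: its y in the balance's frame is 0 at mid field, +-10 mm at the ends of the field, +28 mm at the start (beam at -0.2).
- lever (a joint): angle (rad) of the lever relative to the beam; from upright it stands at a = beam + lever, + = handle toward the balance's -y. A spiral spring ties it to the beam; unheld it rests at -0.27 on the beam (a = -0.47 at the start) and springs back there. Moving it + lifts the left pan (pot). Under 1 N moves it. The beam floats level with a between -0.35 and +0.33: the place must be found.
- lever_grip (a point): middle of the lever's grip, a black round bar, 16 mm in diameter, parallel to the balance's x from x = -86 to -152 mm. In the balance's frame: x = -122, y = -120*sin(a), z = 130 + 120*cos(a) mm, a = lever angle from upright. The flat arm below it is at x = -80 to -86 mm. Pinch it from above, fingers closing along the balance's y; it may be held firmly, the beam stays free.
- pan_left_top (a point): middle of the top of the left steel platform, 120 mm in diameter, 150 mm from the axis and 30 mm above it when the beam is level; the platforms stay level and move 30 mm up or down.
- pan_right_top (a point): middle of the top of the right steel platform, like the left one.
- pot: small terracotta pot with a succulent, 84 mm wide, 66 mm high (about 90 with the plant), loose on the left platform; about 300 g (270 to 330). Its excess torque T is nominally 0.037 N m, but may be -0.01 to +0.085. Origin under its middle.
- weight: steel weight with a small knob, 44 mm in diameter, 41 mm high, 275 g, loose on the right platform. Origin under its middle.
- watering_can: bystander: yellow plastic watering can, empty, 145 mm wide, 190 mm high, spout to its -y. Origin under its body.
- saucer: bystander: terracotta saucer, 140 mm wide, 22 mm high. Origin under its middle.
- marker: bystander: flat wooden plant marker stick, 160 x 22 x 5 mm, lying. Origin under its middle.
- trowel: bystander: aluminium trowel with a wooden handle, 320 mm long, lying. Origin at the root of the blade.
- sprayer: bystander: white garden sprayer with green head and trigger lever, 90 mm wide, 210 mm high. Origin under its middle.

How it is judged:
On the way:
1. with the lever held, the needle floats in the centre field for 6 s (value of joint beam between -0.07 and 0.07 rad and contact force between the fingers and lever above 0.5 N), for 6 s.
At the end, for the whole second after the job is handed in: The needle was in the centre field (beam within 0.07 rad of level) for 6 s without a break, lever held; at the end it still is, turning slower than 0.12 rad/s, the fingers still on the lever, pot and weight within 25 mm of the middle of their platforms (all of step 1 and velocity of joint beam between -0.12 and 0.12 rad/s and distance between pot and pan_left_top below 0.025 m and distance between weight and pan_right_top below 0.025 m and angle between pot's own z axis and vertical below 0.15 rad); the arm keeps its last pose, push and grip.
It fails at once if the beam bangs on a stop (arrives faster than 0.4 rad/s) ((value of joint beam above 0.18 rad and velocity of joint beam above 0.4 rad/s) or (value of joint beam below -0.18 rad and velocity of joint beam below -0.4 rad/s)).
It fails at once if the robot touches the beam, its needle or pans, the pot or the weight (contact force between any of the arm, the fingers and beam_c0 above 0.3 N or contact force between any of the arm, the fingers and beam_c2 above 0.3 N or contact force between any of the arm, the fingers and beam_c3 above 0.3 N or contact force between any of the arm, the fingers and gravity_nut above 0.3 N or contact force between any of the arm, the fingers and pan_left above 0.3 N or contact force between any of the arm, the fingers and pan_right above 0.3 N or contact force between any of the arm, the fingers and pot above 0.3 N or contact force between any of the arm, the fingers and weight above 0.3 N).
It fails at once if the pot or the weight slides or tips on its platform (distance between pot and pan_left_top above 0.03 m or distance between weight and pan_right_top above 0.03 m or angle between pot's own z axis and vertical above 0.3 rad).
It fails at once if a bystander is shifted by more than 30 mm (distance of any of watering_can, saucer, marker, trowel, sprayer from where it was at the start of the episode above 0.03 m).
It also fails if it takes over 48 s, if anything falls off the work surface, if the arm or the gripper's body presses on something with over 40 N, if the wrist force passes 120 N, or if a joint passes its speed limit or range.

## Robot

A 6-joint arm with a two-finger parallel gripper is mounted at the origin on the work surface. World frame = base frame: x ahead of the robot, y to its left, z up, the work surface at z = 0. Lengths are in m, angles in rad, forces in N, time in s.
With the tool pointing down it reaches from about 0.35 to 0.975 m from the base axis. Payload 4.9 kg.
Tool frame: the origin (TCP) lies between the finger pads; the fingertips stand 19 mm ahead of it and the grasp point (between the pads) is the TCP; z points along the fingers, y is the line along which they close (so a half turn about z gives the same grasp; the last joint's range is limited). The gripper opens to 85 mm and grips with 20 to 120 N. Pads are 22 mm wide; open, the fingers measure 114 mm over their backs; the gripper's body (76 mm by 85 mm) begins 54 mm behind the grasp point. The pads swing forward as they close: fully open they stand 13 mm farther back than shut.
Start: joints at [-1.294, 0.053, 1.613, -0, 1.476, -0.119], TCP at [0.241, -0.577, 0.25] pointing down, gripper open.
Joint ranges: [-3.01, 3.01], [-1.01, 2.22], [0.06, 2.58], [-1.02, 4.17], [0.09, 2.62], [-3.14, 3.14]. Speed limits (rad/s): [2.57, 2.57, 3.14, 3.14, 3.14, 3.14].

## Interface

Orientations are given as a unit quaternion [w, x, y, z].
In Python, from rig import bot, eyes gives the robot as it stands.
- The arm moves only by the shell command python3 -m creep 'ROWS'. ROWS is a JSON object of lists of equal length, an entry for each row: "delta_rot": the turn, a rotation vector about the tool's x, y, z in degrees, a list of three; "translation": the shift along the tool's x, y, z in cm, a list of three; "hand": the finger opening in cm, from 0 to 8.54. In form: {"delta_rot": [[ax, ay, az], ...], "translation": [[x, y, z], ...], "hand": [hand, ...]}. A call has exactly 8 rows; each row is the pose to reach, as a shift and turn from the pose commanded when the call began, along the tool's axes at that moment; what a row does not reach only later rows make up. A row lasts 1/12 s, in which the tool goes at most 41.7 mm and 7.16 degrees, less where a joint would pass 70% of its speed; a pose out of reach is approached as far as the arm can. A call with a gripper value outside its range is refused whole. The fingers move at their own pace and stop on an object; the grip force is fixed at half the most. Time passes only in rows, so rows that repeat a pose let the fingers close, or fill a call up. It gives the time, the measured TCP pose, the force, the opening and the grip force at its end, in the units of the state.
- bot.state(): the state, without advancing time (a new reading comes with each control period).
- eyes.grab_frame(name): name is "side" or "top" or "wrist"; returns the picture (400x640x3 uint8, red, green, blue); there is no depth.
- eyes.camera_info(name): a dict with "vfov" (degrees; the focal length in pixels is half the picture's height over the tangent of half this angle, whatever the lens; pixels are square), "cx", "cy" (the principal point, pixels), "world_to_cam" (4x4, takes a point from world to camera coordinates); the wrist camera has in their place "T_tool_cam" (4x4, takes a point from camera to tool coordinates, whose origin is the TCP and whose axes are the flange's). Camera axes: x right, y down, z forward; pixel columns grow to the right and rows downward; lengths in m; the calibration is good to about 2 mm. A picture is of the moment at which its call begins: read the wrist's pose just before it. camera_info takes no time and is no camera call.
- bot.hand_in(): hands the job in; it is judged then, once.
The state is a dict: "clock": time; "joint_pos": joint angles; "qd": joint speeds; "joint_torque": joint torques, N m; "ee_pos": TCP position; "tool_rot": TCP orientation; "force": force on the tool from outside, world axes, zero at the start; "wrist_torque": the same for the moment, N m; "finger_gap": opening from 0.0 (shut) to 1.0 (fully open); "gripper_force": force on a finger pad.
Only numpy, scipy, OpenCV 4.12 (cv2) and the standard library are available. Lean on these libraries where they do the work, as an engineer would, in place of code of your own. Each camera call takes 0.05 s, during which the arm holds its last target. There are 200 camera calls.

## Working session

There is one attempt and no reset: what is moved stays moved. The work goes in short steps, Python scripts to look and compute and a shell command to move; the robot and the scene stay as the last step left them, time stands still between calls to the robot, and variables do not carry over. Pictures are saved under pics/ and viewed, at most 10 in all, crops included, and the job is handed in when it is done.

```bash
mkdir -p pics
python3 - <<'E'
from rig import bot,eyes
import cv2,json
s=bot.state();print(s)
for n in("side","top"):
    print(n,eyes.camera_info(n)); cv2.imwrite(f"pics/{n}0.png",eyes.grab_frame(n)[:,:,::-1])
print(eyes.camera_info("wrist"))
E
```

```text
{'clock': 0.0, 'joint_pos': array([-1.29402367e+00,  5.33538792e-02,  1.61426096e+00,  4.33360184e-05,
        1.47598178e+00, -1.18986548e-01]), 'qd': array([-0.00015164, -0.00018194,  0.00062715,  0.00117684,  0.00050834,
        0.00082343]), 'joint_torque': array([ 1.45308553e-03, -3.93677545e+01, -3.70171595e+01, -7.99256009e-05,
        6.96938179e-03, -1.96749966e-05]), 'ee_pos': array([ 0.24080622, -0.57613535,  0.24908455]), 'tool_rot': array([-1.00056755e-03,  9.80485548e-01,  1.96588623e-01, -5.74660927e-05]), 'force': array([-0.36931163, -0.18156488, -1.25695738]), 'wrist_torque': array([ 0.03547539, -0.03718001,  0.00115045]), 'gripper_force': 0.0, 'finger_gap': 1.0039786297751807}
side {'vfov': 50.03573933741268, 'cx': 314.8033270034842, 'cy': 196.8538992960613, 'world_to_cam': array([[-0.83586877, -0.54849191,  0.02190927,  0.44178334],
       [-0.3061699 ,  0.43271358, -0.84794985,  0.30699592],
       [ 0.4556132 , -0.71548276, -0.52962348,  1.12718613],
       [ 0.        ,  0.        ,  0.        ,  1.        ]])}
top {'vfov': 54.488974791903445, 'cx': 313.5401931534984, 'cy': 194.8113130539191, 'world_to_cam': array([[-0.00675333, -0.99984269,  0.01640084, -0.00274921],
       [-0.99427226,  0.00496445, -0.10676152,  0.54450975],
       [ 0.1066633 , -0.0170279 , -0.99414938,  1.09160976],
       [ 0.        ,  0.        ,  0.        ,  1.        ]])}
{'vfov': 63.10825738545637, 'cx': 318.6615639921816, 'cy': 197.53628444103188, 'T_tool_cam': array([[-3.51311601e-04, -9.45907717e-01, -3.24435612e-01,
         8.48644922e-02],
       [ 9.99999861e-01, -4.60138823e-04,  2.58717935e-04,
         2.12738597e-05],
       [-3.94008712e-04, -3.24435476e-01,  9.45907747e-01,
        -1.23308938e-01],
       [ 0.00000000e+00,  0.00000000e+00,  0.00000000e+00,
         1.00000000e+00]])}
```

View pics/side0.png

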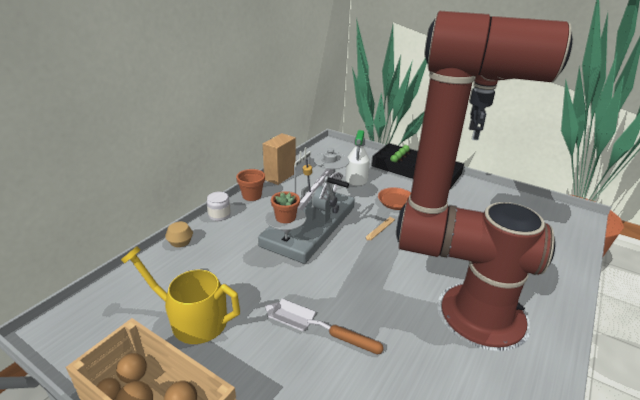

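View pics/top0.png

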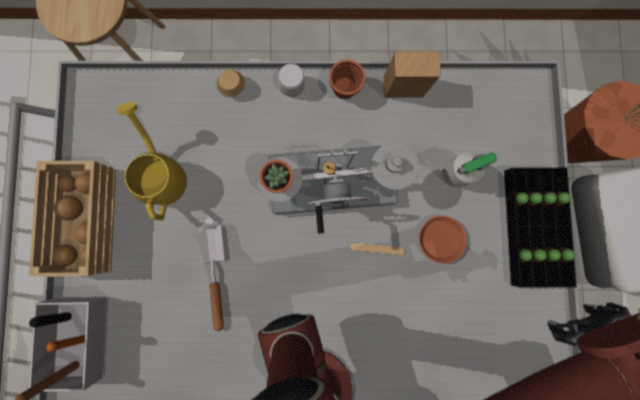

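Run:
```python
import cv2,numpy as np
t=cv2.imread("pics/top0.png")[140:225,260:410];s=cv2.imread("pics/side0.png")[135:265,250:370]
a=cv2.resize(t,None,fx=5,fy=5,interpolation=2);b=cv2.resize(s,None,fx=4.5,fy=4.5,interpolation=2)
cv2.imwrite("pics/tc.png",a);cv2.imwrite("pics/sc.png",b)
```

```text
(no output)
```

View pics/tc.png

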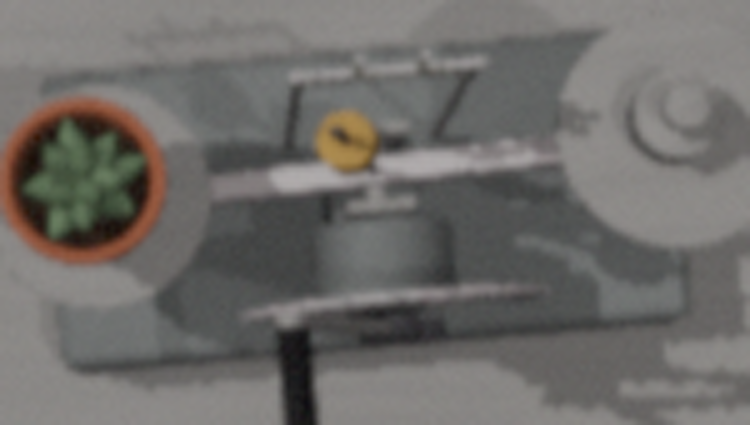

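View pics/sc.png

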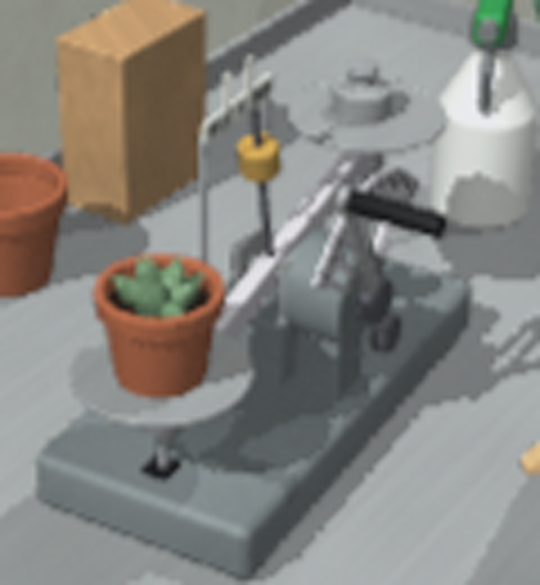

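```bash
cat > h.py <<'E'
import numpy as np,cv2
from rig import bot,eyes
def f(i): return 200/np.tan(np.radians(i["vfov"]/2))
def ray(i,p):
    W=i["world_to_cam"];R=W[:3,:3];d=R.T@np.array([(p[0]-i["cx"])/f(i),(p[1]-i["cy"])/f(i),1]);return -R.T@W[:3,3],d/np.linalg.norm(d)
def onz(i,p,z):
    o,d=ray(i,p);return o+d*(z-o[2])/d[2]
def proj(i,P):
    c=i["world_to_cam"]@np.r_[P,1];return np.array([c[0]/c[2]*f(i)+i["cx"],c[1]/c[2]*f(i)+i["cy"]])
def tri(a,b):
    A=np.zeros((3,3));v=np.zeros(3)
    for o,d in(a,b):
        M=np.eye(3)-np.outer(d,d);A+=M;v+=M@o
    X=np.linalg.solve(A,v);return X,[np.linalg.norm(np.cross(X-o,d)) for o,d in(a,b)]
E
python3 - <<'E'
from h import *
T=eyes.camera_info("top");S=eyes.camera_info("side")
t=cv2.imread("pics/top0.png");s=cv2.imread("pics/side0.png")
def blk(im,x0,x1,y0,y1,lim):
    m=np.zeros(im.shape[:2],np.uint8);m[y0:y1,x0:x1]=im[y0:y1,x0:x1].max(2)<lim
    n,l,st,c=cv2.connectedComponentsWithStats(m);k=1+np.argmax(st[1:,4]);ys,xs=np.where(l==k);print("blob",st[k],c[k])
    p=np.c_[xs,ys].astype(float);u=np.linalg.svd(p-p.mean(0),full_matrices=False)[2][0];q=(p-p.mean(0))@u
    return p.mean(0),p.mean(0)+u*q.min(),p.mean(0)+u*q.max()
a=blk(t,305,335,200,245,50);b=blk(s,322,352,172,192,50);print(a,b)
print("grip c",tri(ray(T,a[0]),ray(S,b[0])), [onz(T,p,.237) for p in a])
def nut(im,x0,x1,y0,y1):
    h=cv2.cvtColor(im[y0:y1,x0:x1],cv2.COLOR_BGR2HSV);m=cv2.inRange(h,(14,130,90),(30,255,255));ys,xs=np.where(m);print(len(xs));return np.array([xs.mean()+x0,ys.mean()+y0])
n1=nut(t,315,345,155,180);n2=nut(s,298,318,160,178);print(n1,n2,tri(ray(T,n1),ray(S,n2)))
for p in[(274,213),(397.4,203.6),(268.6,155.6)]:print(onz(T,p,.05))
# housing corners in side view
for p in[(258.4,237.8),(306,258.5),(354,198.5)]:print('s',onz(S,p,.05))
E
```

```text
blob [315 206   8  27 139] [319.34532374 218.28057554]
blob [327 178  22  10  83] [336.8313253 182.       ]
(array([319.34532374, 218.28057554]), array([318.33828869, 205.97232194]), array([320.47800626, 232.12452628])) (array([336.8313253, 182.       ]), array([327.52990759, 179.22428213]), array([347.90876825, 185.30571718]))
grip c (array([ 0.46801409, -0.01513924,  0.23537123]), [np.float64(0.000999899870285192), np.float64(0.0009998998702851548)]) [array([ 0.46705715, -0.0155608 ,  0.237     ]), array([ 0.49585753, -0.0134433 ,  0.237     ]), array([ 0.43489233, -0.01792566,  0.237     ])]
74
65
[329.60810811 168.66216216] [307.26153846 169.90769231] (array([ 0.58730305, -0.04090913,  0.22562256]), [np.float64(0.0012285277664437965), np.float64(0.001228527766444101)])
[0.4913524  0.10598493 0.05      ]
[ 0.51600579 -0.24317815  0.05      ]
[0.65556376 0.12206208 0.05      ]
s [0.64702362 0.13338085 0.05      ]
s [0.47416578 0.13066111 0.05      ]
s [ 0.51761494 -0.23190687  0.05      ]
```

```bash
python3 -m creep '{"delta_rot":[[0,0,4],[0,0,8],[0,0,12],[0,0,16],[0,0,18.6],[0,0,18.6],[0,0,18.6],[0,0,18.6]],"translation":[[2.8,-2.9,-2],[5.6,-5.8,-4],[8.4,-8.6,-6],[11.2,-11.5,-7],[14,-14.4,-7],[16.8,-17.3,-7],[19.6,-20.2,-7],[22.4,-23,-7]],"hand":[5,5,5,5,5,5,5,5]}'
python3 - <<'E'
from h import *
from scipy.spatial.transform import Rotation as Ro
s=bot.state();q=s["tool_rot"];R=Ro.from_quat(np.r_[q[1:],q[0]]).as_matrix();print(s["clock"],R.round(3))
print("to hover cm",R.T@(np.array([.462,-.015,.31])-s["ee_pos"])*100)
E
```

```text
clock: 0.77
ee_pos: [0.358, -0.2785, 0.32]
tool_rot: [-0.0, 0.999, 0.035, 0.0]
force: [-0.4, -0.5, 0.2]
finger_gap: 0.584
gripper_force: 0.0
0.7667 [[ 0.998  0.07   0.   ]
 [ 0.07  -0.998  0.   ]
 [ 0.    -0.    -1.   ]]
to hover cm [ 12.22384478 -25.55484683   1.00540988]
```

```bash
python3 -m creep '{"delta_rot":[[0,0,0],[0,0,0],[0,0,0],[0,0,0],[0,0,0],[0,0,0],[0,0,0],[0,0,0]],"translation":[[1.7,-3.6,0.2],[3.4,-7.2,0.4],[5.1,-10.8,0.6],[6.8,-14.4,0.8],[8.5,-18,1],[10.2,-21.6,1],[12.2,-25.6,1],[12.2,-25.6,1]],"hand":[5,5,5,5,5,5,5,5]}'
python3 - <<'E'
from h import *
s=bot.state();print(s["clock"],s["ee_pos"],s["tool_rot"])
ims=[eyes.grab_frame(n)[:,:,::-1] for n in("wrist","top","side")]
for n,i in zip("wts",ims): cv2.imwrite(f"pics/h{n}.png",i)
a=np.hstack([ims[0][::1],]);b=np.hstack([cv2.resize(ims[1][140:240,250:410],(400,250)),cv2.resize(ims[2][130:230,250:410],(400,250))])
cv2.imwrite("pics/hov.png",np.vstack([cv2.resize(ims[0],(800,500))[100:450],b]))
E
```

```text
clock: 1.43
ee_pos: [0.4623, -0.0109, 0.3097]
tool_rot: [-0.001, 0.999, 0.039, -0.0]
force: [-0.4, -0.9, -0.3]
finger_gap: 0.588
gripper_force: 0.0
1.4333 [ 0.46228063 -0.01090789  0.3097363 ] [-1.43865946e-03  9.99219747e-01  3.94692487e-02 -7.05579711e-05]
```

View pics/hov.png

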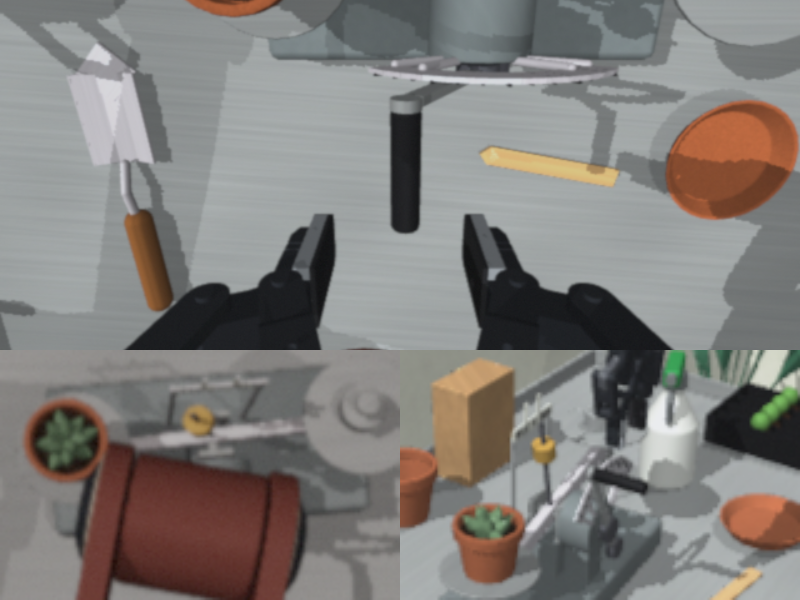

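Run:
```python
from h import *
from scipy.spatial.transform import Rotation as Ro
i=eyes.camera_info("wrist");p0=np.array([0.46228063,-0.01090789,0.3097363]);q=np.array([-1.43865946e-03,9.99219747e-01,3.94692487e-02,-7.05579711e-05])
R=Ro.from_quat(np.r_[q[1:],q[0]]).as_matrix();M=i["T_tool_cam"];F=f(i)
for p in[(324,162),(324,212),(324,264)]:
    d=R@M[:3,:3]@np.array([(p[0]-i["cx"])/F,(p[1]-i["cy"])/F,1]);o=p0+R@M[:3,3];P=o+d*(.239-o[2])/d[2];print(P,R.T@(P-p0)*100)
s=bot.state();print(s["clock"],s["ee_pos"],s["tool_rot"],s["finger_gap"])
T=eyes.camera_info("top");S=eyes.camera_info("side")
for n,i,r in(("t",T,(315,345,155,180)),("s",S,(298,318,160,178))):
    im=cv2.imread(f"pics/h{n}.png");x0,x1,y0,y1=r
    h=cv2.cvtColor(im[y0:y1,x0:x1],cv2.COLOR_BGR2HSV);m=cv2.inRange(h,(14,130,90),(30,255,255));ys,xs=np.where(m);print(len(xs),xs.mean()+x0,ys.mean()+y0)
```

```text
[ 0.50346186 -0.01041489  0.239     ] [4.10937465 0.29605442 7.07269376]
[ 0.47098787 -0.01314661  0.239     ] [0.85054644 0.31223011 7.07273659]
[ 0.4333147  -0.01631569  0.239     ] [-2.93002966  0.33099559  7.07278627]
1.5833 [ 0.46126241 -0.01605709  0.30980157] [ 1.41593946e-04  9.99336354e-01  3.64209805e-02 -5.85584945e-04] 0.5852419160459649
67 329.64179104477614 168.71641791044777
64 307.328125 169.921875
```

```bash
python3 -m creep '{"delta_rot":[[0,0,0],[0,0,0],[0,0,0],[0,0,0],[0,0,0],[0,0,0],[0,0,0],[0,0,0]],"translation":[[0,0,2],[0,0,4],[0,0,5.5],[0,0,6.7],[0,0,7.3],[0,0,7.3],[0,0,7.3],[0,0,7.3]],"hand":[5,5,5,5,5,3.5,2.5,1.5]}'
cat > n.py <<'E'
from h import *
import sys
C={n:eyes.camera_info(n) for n in("top","side")}
O=np.array([.5887,-.0608,0]);ps=.0705;ex=np.array([np.cos(ps),np.sin(ps),0]);ey=np.array([-np.sin(ps),np.cos(ps),0]);ez=np.array([0,0,1.])
def pt(b,h):return O+ez*.13+h*(-np.sin(b)*ey+np.cos(b)*ez)
def cen(n,im,w=8):
    i=C[n];P=np.array([proj(i,pt(b,.1)) for b in(-.2,0,.2)]);x0,y0=(P.min(0)-w).astype(int);x1,y1=(P.max(0)+w+1).astype(int)
    c=im[y0:y1,x0:x1][:,:,::-1].astype(float)
    k=np.clip(np.minimum(c[:,:,2],c[:,:,1]+20)-c[:,:,0]-45,0,60) # yellowish weight (red/green above blue)
    k[k<8]=0
    ys,xs=np.mgrid[y0:y1,x0:x1];return np.array([(k*xs).sum(),(k*ys).sum()])/max(k.sum(),1e-6),k.sum()
def cenr(n,im):return cen(n,im[:,:,::-1])
off0={}
def beam(n,im):
    c,m=cen(n,im);i=C[n];g=np.linspace(-.25,.25,101);P=np.array([proj(i,pt(b,.1)) for b in g])
    u=P[-1]-P[0];u/=np.linalg.norm(u);return np.interp(c@u,P@u,g),m
E
python3 - <<'E'
from n import *
for n,k in(("top","t"),("side","s")):
  for fn in(f"pics/{n}0.png",f"pics/h{k}.png"):
    im=cv2.imread(fn)[:,:,::-1];print(n,fn,cen(n,im),beam(n,im))
E
```

```text
clock: 2.25
ee_pos: [0.462, -0.0169, 0.2385]
tool_rot: [0.0, 0.999, 0.035, 0.001]
force: [-0.2, -0.6, -0.8]
finger_gap: 0.182
gripper_force: 8.3
top pics/top0.png (array([328.90797805, 168.05909667]), np.float64(2369.0)) (np.float64(-0.21282779975113658), np.float64(2369.0))
top pics/ht.png (array([328.91459627, 168.02639752]), np.float64(2576.0)) (np.float64(-0.21261059081465306), np.float64(2576.0))
side pics/side0.png (array([306.80383712, 169.08848865]), np.float64(2554.0)) (np.float64(-0.22314434069010622), np.float64(2554.0))
side pics/hs.png (array([306.80320978, 169.094765  ]), np.float64(2617.0)) (np.float64(-0.22332325765510774), np.float64(2617.0))
```

```bash
cat > m.py <<'E'
from n import *
import json
def meas(n="top"):
    s=bot.state();im=eyes.grab_frame(n);b,m=beam(n,im);b+= .0127 if n=="top" else .0232
    d=s["ee_pos"]-O;a=np.arctan2(-(d@ey),d[2]-.13)
    open("log.txt","a").write(json.dumps([s["clock"],a,float(b)])+"\n")
    print(n,"t %.3f a %.3f r %.4f b %.4f m %.0f gap %.3f gf %.1f"%(s["clock"],a,np.hypot(d@ey,d[2]-.13),b,m,s["finger_gap"],s["gripper_force"]),s["force"].round(1))
meas()
E
python3 -m creep '{"delta_rot":[[0,0,0],[0,0,0],[0,0,0],[0,0,0],[0,0,0],[0,0,0],[0,0,0],[0,0,0]],"translation":[[0,0,0],[0,0,0],[0,0,0],[0,0.2,-0.1],[0,0.4,-0.2],[0,0.76,-0.35],[0,0.76,-0.35],[0,0.76,-0.35]],"hand":[1,0.5,0,0,0,0,0,0]}'; python3 m.py
```

```text
clock: 2.92
ee_pos: [0.4624, -0.0231, 0.2413]
tool_rot: [-0.002, 0.999, 0.036, 0.001]
force: [0.6, 5.7, 3.8]
finger_gap: 0.168
gripper_force: 58.8
top t 2.917 a -0.396 r 0.1206 b -0.1995 m 2521 gap 0.168 gf 58.8 [0.6 5.7 3.8]
```

```bash
python3 -m creep '{"delta_rot":[[0,0,0],[0,0,0],[0,0,0],[0,0,0],[0,0,0],[0,0,0],[0,0,0],[0,0,0]],"translation":[[0,0.56,-0.22],[0,0.56,-0.22],[0,0.56,-0.22],[0,0.56,-0.22],[0,0.56,-0.22],[0,0.56,-0.22],[0,0.56,-0.22],[0,0.56,-0.22]],"hand":[0,0,0,0,0,0,0,0]}' >/dev/null; python3 m.py
```

```text
top t 3.633 a -0.343 r 0.1210 b -0.2005 m 2529 gap 0.164 gf 59.1 [-0.1  5.1  4.6]
```

```bash
python3 -m creep '{"delta_rot":[[0,0,0],[0,0,0],[0,0,0],[0,0,0],[0,0,0],[0,0,0],[0,0,0],[0,0,0]],"translation":[[0,0.57,-0.19],[0,0.57,-0.19],[0,0.57,-0.19],[0,0.57,-0.19],[0,0.57,-0.19],[0,0.57,-0.19],[0,0.57,-0.19],[0,0.57,-0.19]],"hand":[0,0,0,0,0,0,0,0]}' >/dev/null; python3 m.py
```

```text
top t 4.350 a -0.291 r 0.1213 b -0.2001 m 2557 gap 0.160 gf 58.9 [-1.   4.8  5.8]
```

```bash
python3 -m creep '{"delta_rot":[[0,0,0],[0,0,0],[0,0,0],[0,0,0],[0,0,0],[0,0,0],[0,0,0],[0,0,0]],"translation":[[0,0.58,-0.14],[0,0.58,-0.14],[0,0.58,-0.14],[0,0.58,-0.14],[0,0.58,-0.14],[0,0.58,-0.14],[0,0.58,-0.14],[0,0.58,-0.14]],"hand":[0,0,0,0,0,0,0,0]}' >/dev/null; python3 m.py
```

```text
top t 5.067 a -0.238 r 0.1217 b -0.2006 m 2537 gap 0.161 gf 58.8 [-1.3  5.   9.2]
```

```bash
python3 -m creep '{"delta_rot":[[0,0,0],[0,0,0],[0,0,0],[0,0,0],[0,0,0],[0,0,0],[0,0,0],[0,0,0]],"translation":[[0,0.59,-0.2],[0,0.59,-0.2],[0,0.59,-0.2],[0,0.59,-0.2],[0,0.59,-0.2],[0,0.59,-0.2],[0,0.59,-0.2],[0,0.59,-0.2]],"hand":[0,0,0,0,0,0,0,0]}' >/dev/null; python3 m.py
```

```text
top t 5.783 a -0.186 r 0.1222 b -0.2001 m 2550 gap 0.166 gf 58.7 [-1.1  3.8  6.6]
```

```bash
python3 -m creep '{"delta_rot":[[0,0,0],[0,0,0],[0,0,0],[0,0,0],[0,0,0],[0,0,0],[0,0,0],[0,0,0]],"translation":[[0,0.6,-0.14],[0,0.6,-0.14],[0,0.6,-0.14],[0,0.6,-0.14],[0,0.6,-0.14],[0,0.6,-0.14],[0,0.6,-0.14],[0,0.6,-0.14]],"hand":[0,0,0,0,0,0,0,0]}' >/dev/null; python3 m.py
```

```text
top t 6.500 a -0.134 r 0.1225 b -0.1718 m 2435 gap 0.163 gf 58.5 [0.3 3.  6.6]
```

```bash
cat > plan.py <<'E'
import json,numpy as np,sys
from scipy.optimize import least_squares,minimize
L=[json.loads(l) for l in open("log.txt")]
i0=next(i for i,r in enumerate(L) if r[2]>-.19)-2
L=np.array(L[max(i0,0):]);dt=.005
def step(b,v,a,T,K):
    acc=(.145*(a+.27)-K*b-T-.0015*v)/.022
    v+=acc*dt;b+=v*dt
    if b<-.2:b,v=-.2,max(v,0)
    return b,v
def seg(b,v,a0,a1,dur,T,K,lag=.05,ramp=.1):
    for k in range(int(round(dur/dt))):
        t=k*dt;a=a0+(a1-a0)*np.clip((t-lag)/ramp,0,1);b,v=step(b,v,a,T,K)
    return b,v
def sim(p):
    b,v=-.2,0.;o=[]
    for r0,r1 in zip(L[:-1],L[1:]):
        b,v=seg(b,v,r0[1],r1[1],r1[0]-r0[0],*p);o.append(b)
    return np.array(o),b,v
fun=lambda p:np.r_[(sim(p)[0]-L[1:,2])/.002,(p[0]-.037)/.03,(p[1]-.022)/.006]
T0=.145*(L[2,1]-.03+.27)
p=least_squares(fun,[T0,.022],x_scale=[.01,.01],diff_step=1e-3).x;o,b,v=sim(p)
print("T %.4f K %.4f a0 %.4f res %s  now b %.3f v %.3f a %.3f"%(*p,p[0]/.145-.27,(o-L[1:,2])[-5:].round(4),b,v,L[-1,1]))
a=L[-1,1];A0=p[0]/.145-.27
def roll(u,full=0):
    B,V,q=b,v,a;c=0;tr=[]
    B,V=seg(B,V,q,q,.05,*p)
    for x in list(u)+[A0]:
        B,V=seg(B,V,q,x,.717,*p);q=x;c+=B*B+V*V*.8;tr.append((round(x,4),round(B,3),round(V,3)))
    return tr if full else c+sum((np.array(u)-A0)**2)*.3
w=minimize(roll,[A0,A0],method="Nelder-Mead",options=dict(maxiter=150)).x
print("stay",roll([a,a],1));print("plan",roll(w,1),"dy first %.2f cm"%(12.2*(np.sin(w[0])-np.sin(a))))
E
python3 -m creep '{"delta_rot":[[0,0,0],[0,0,0],[0,0,0],[0,0,0],[0,0,0],[0,0,0],[0,0,0],[0,0,0]],"translation":[[0,0,0],[0,0,0],[0,0,0],[0,0,0],[0,0,0],[0,0,0],[0,0,0],[0,0,0]],"hand":[0,0,0,0,0,0,0,0]}' >/dev/null; python3 m.py; python3 plan.py
```

```text
top t 7.217 a -0.134 r 0.1226 b -0.0649 m 2593 gap 0.160 gf 58.5 [-0.8  3.7  7.5]
T 0.0193 K 0.0182 a0 -0.1369 res [ 0.0001  0.0025 -0.0006]  now b -0.066 v 0.178 a -0.134
stay [(np.float64(-0.1341), np.float64(0.077), np.float64(0.179)), (np.float64(-0.1341), np.float64(0.182), np.float64(0.106)), (np.float64(-0.1369), np.float64(0.215), np.float64(-0.016))]
plan [(np.float64(-0.1834), np.float64(0.018), np.float64(-0.006)), (np.float64(-0.1279), np.float64(0.002), np.float64(-0.005)), (np.float64(-0.1369), np.float64(0.002), np.float64(-0.0))] dy first -0.59 cm
```

```bash
python3 -m creep '{"delta_rot":[[0,0,0],[0,0,0],[0,0,0],[0,0,0],[0,0,0],[0,0,0],[0,0,0],[0,0,0]],"translation":[[0,-0.59,0.1],[0,-0.59,0.1],[0,-0.59,0.1],[0,-0.59,0.1],[0,-0.59,0.1],[0,-0.59,0.1],[0,-0.59,0.1],[0,-0.59,0.1]],"hand":[0,0,0,0,0,0,0,0]}' >/dev/null; python3 m.py; python3 plan.py
```

```text
top t 7.933 a -0.174 r 0.1226 b 0.0160 m 2413 gap 0.168 gf 58.7 [-1.4  0.1  6.2]
T 0.0195 K 0.0195 a0 -0.1353 res [ 0.0001  0.0027 -0.0008  0.0001]  now b 0.016 v 0.023 a -0.174
stay [(np.float64(-0.1744), np.float64(-0.044), np.float64(-0.169)), (np.float64(-0.1744), -0.2, 0), (np.float64(-0.1353), np.float64(-0.169), np.float64(0.098))]
plan [(np.float64(-0.1316), np.float64(0.008), np.float64(-0.01)), (np.float64(-0.1333), np.float64(0.004), np.float64(-0.002)), (np.float64(-0.1353), np.float64(0.002), np.float64(-0.003))] dy first 0.52 cm
```

```bash
python3 -m creep '{"delta_rot":[[0,0,0],[0,0,0],[0,0,0],[0,0,0],[0,0,0],[0,0,0],[0,0,0],[0,0,0]],"translation":[[0,0.53,-0.1],[0,0.53,-0.1],[0,0.53,-0.1],[0,0.53,-0.1],[0,0.53,-0.1],[0,0.53,-0.1],[0,0.53,-0.1],[0,0.53,-0.1]],"hand":[0,0,0,0,0,0,0,0]}' >/dev/null; python3 m.py; python3 plan.py
```

```text
top t 8.650 a -0.137 r 0.1226 b 0.0181 m 2361 gap 0.166 gf 58.7 [-1.5  3.3  6.3]
T 0.0193 K 0.0179 a0 -0.1369 res [ 0.0001  0.0022 -0.0021  0.0014 -0.0005]  now b 0.018 v -0.008 a -0.137
stay [(np.float64(-0.1374), np.float64(0.007), np.float64(-0.018)), (np.float64(-0.1374), np.float64(-0.007), np.float64(-0.02)), (np.float64(-0.1369), np.float64(-0.019), np.float64(-0.012))]
plan [(np.float64(-0.1354), np.float64(0.009), np.float64(-0.011)), (np.float64(-0.1343), np.float64(0.004), np.float64(-0.003)), (np.float64(-0.1369), np.float64(0.003), np.float64(-0.003))] dy first 0.02 cm
```

Nearly still in mid field; hold and watch, two calls.

```bash
for k in 1 2; do python3 -m creep '{"delta_rot":[[0,0,0],[0,0,0],[0,0,0],[0,0,0],[0,0,0],[0,0,0],[0,0,0],[0,0,0]],"translation":[[0,0,0],[0,0,0],[0,0,0],[0,0,0],[0,0,0],[0,0,0],[0,0,0],[0,0,0]],"hand":[0,0,0,0,0,0,0,0]}' >/dev/null; python3 m.py; done; python3 plan.py
```

```text
top t 9.367 a -0.138 r 0.1226 b 0.0205 m 2366 gap 0.167 gf 58.7 [0.3 2.7 7. ]
top t 10.083 a -0.137 r 0.1225 b 0.0200 m 2356 gap 0.164 gf 58.7 [-0.1  2.3  7.5]
T 0.0191 K 0.0161 a0 -0.1383 res [-0.0057 -0.0013  0.0037  0.0017 -0.0026]  now b 0.017 v -0.010 a -0.137
stay [(np.float64(-0.1375), np.float64(0.009), np.float64(-0.012)), (np.float64(-0.1375), np.float64(0.001), np.float64(-0.01)), (np.float64(-0.1383), np.float64(-0.006), np.float64(-0.008))]
plan [(np.float64(-0.137), np.float64(0.009), np.float64(-0.011)), (np.float64(-0.1359), np.float64(0.004), np.float64(-0.003)), (np.float64(-0.1383), np.float64(0.002), np.float64(-0.003))] dy first 0.01 cm
```

```bash
for k in 1 2 3; do python3 -m creep '{"delta_rot":[[0,0,0],[0,0,0],[0,0,0],[0,0,0],[0,0,0],[0,0,0],[0,0,0],[0,0,0]],"translation":[[0,0,0],[0,0,0],[0,0,0],[0,0,0],[0,0,0],[0,0,0],[0,0,0],[0,0,0]],"hand":[0,0,0,0,0,0,0,0]}' >/dev/null; python3 m.py; done; python3 -c "
from n import *
im=eyes.grab_frame('side');print(beam('side',im)[0]+.0232);cv2.imwrite('pics/end.png',cv2.resize(im[130:230,250:410,::-1],(800,500)))"
```

```text
top t 10.800 a -0.137 r 0.1226 b 0.0187 m 2352 gap 0.164 gf 58.7 [-0.5  2.4  7.1]
top t 11.517 a -0.137 r 0.1226 b 0.0169 m 2389 gap 0.167 gf 58.7 [0.6 2.8 5.8]
top t 12.233 a -0.138 r 0.1226 b 0.0134 m 2384 gap 0.165 gf 58.7 [-0.1  1.7  6.5]
-0.0032272953856729465
```

View pics/end.png

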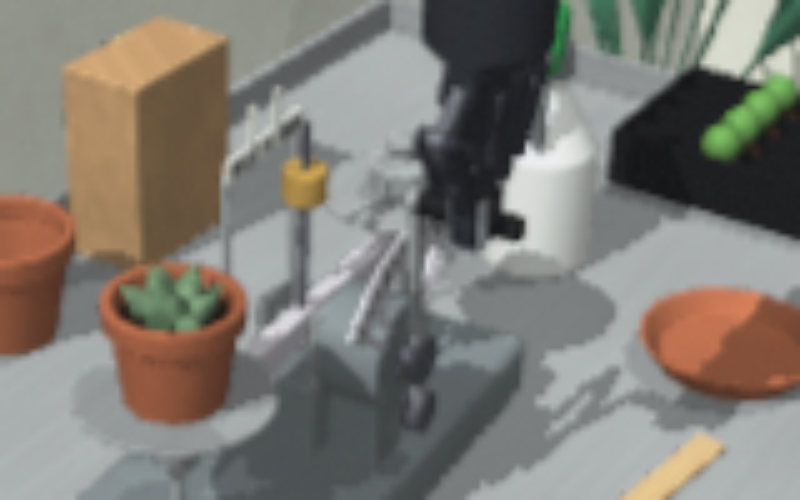

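The side view shows the needle upright behind the nut (305,180 in the crop), the pot unmoved and the gripper on the bar. I keep holding.

```bash
for k in 1 2 3; do python3 -m creep '{"delta_rot":[[0,0,0],[0,0,0],[0,0,0],[0,0,0],[0,0,0],[0,0,0],[0,0,0],[0,0,0]],"translation":[[0,0,0],[0,0,0],[0,0,0],[0,0,0],[0,0,0],[0,0,0],[0,0,0],[0,0,0]],"hand":[0,0,0,0,0,0,0,0]}' >/dev/null; python3 m.py; done
```

```text
top t 13.000 a -0.137 r 0.1226 b 0.0104 m 2379 gap 0.166 gf 58.7 [-0.1  2.   6.6]
top t 13.717 a -0.138 r 0.1226 b 0.0091 m 2434 gap 0.170 gf 58.7 [0.4 2.8 7.5]
top t 14.433 a -0.137 r 0.1226 b 0.0108 m 2411 gap 0.163 gf 58.7 [0.7 2.3 7.5]
```

```bash
for k in 1 2; do python3 -m creep '{"delta_rot":[[0,0,0],[0,0,0],[0,0,0],[0,0,0],[0,0,0],[0,0,0],[0,0,0],[0,0,0]],"translation":[[0,0,0],[0,0,0],[0,0,0],[0,0,0],[0,0,0],[0,0,0],[0,0,0],[0,0,0]],"hand":[0,0,0,0,0,0,0,0]}' >/dev/null; python3 m.py; done; python3 -c "
from rig import bot;print(bot.hand_in())"
```

```text
top t 15.150 a -0.138 r 0.1226 b 0.0110 m 2414 gap 0.160 gf 58.7 [-0.1  2.4  7.3]
top t 15.867 a -0.138 r 0.1226 b 0.0146 m 2392 gap 0.166 gf 58.7 [-0.8  1.9  6.8]
the job is handed in; nothing more can be done
None
```

The job is handed in with the lever still held: by my camera measurements the beam stayed within about 0.02 rad of level for nearly 8 s (t = 7.9 to 15.9 s) and was almost still at the end; `hand_in()` returned no verdict.

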